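Carry the sample bottle on its tray to the balance

TASK

The amber glass bottle lying across the steel tray has been dried for weighing and must not be touched; it rolls freely along the tray. Lift the tray by its hoop handle, carry it to the balance without letting the bottle run against the ends of the tray, hold it steady over the pan, clear of it, until the bottle has stayed in the middle of the tray for two seconds, then set the tray down gently, centred and square on the pan. Let go with the bottle lying still in the middle of the tray, and leave everything else on the bench where it stands.

Things in the scene. Friction and masses are not known exactly. Their poses are not given: they have to be found in the camera images.
- tray: Steel tray, 204 mm along its x, 260 mm along its y, about 0.6 kg. Origin: centre of its flat underside; z up. Floor 4 mm thick; end rims up to z = 16 mm; along both sides (x = +-98 mm) C-rails 46 mm high whose flanges reach over the bottle's ends. A hoop handle (flat uprights at x = +-100 mm, y = 0; cross bar along x, top at z = 129 mm) spans it. Starts flat on the bench
- handle (a point): Centre of the black grip sleeve on the tray's hoop handle, 118 mm above the tray's underside, at the tray's x = y = 0. The sleeve is a bar 90 mm long along the tray's x, 16 mm thick along y (pinch it across this) and 22 mm high; 67 mm of free space between it and the top of the bottle
- tray_middle (a point): Middle of the tray's floor, 4 mm above the tray's origin, axes as the tray's: over this point the bottle should lie. Its acceleration relative to the tray along y is about 0.67 x (9.81 x downward slope of y - the tray's own acceleration along y). A held tray gives in the grip: it sags towards the bottle by roughly 0.15 rad per metre of the bottle's offset
- bottle: Closed amber glass bottle, black screw cap, diameter 36 mm, length 172 mm, about 0.2 kg. Origin: on its axis at mid-length, 22 mm above the tray's underside; its x is its axis and the tray's x, y and z turn as it rolls. It rolls along the tray's y without slip and almost without friction; its ends run in the side rails, and it meets the end rims at y = +-109 mm. Starts up to 55 mm from the middle
- balance: Top-loading balance, fixed to the bench, 300 mm along its x, 210 mm along its y, housing 64 mm high under the pan; keypad and display at its -x end. Origin: centre of its underside. Pan centre at x = +45 mm, y = 0, z = 85 mm. The tray goes on with its x along the balance's x (either way), overhanging the pan by 12 mm in x and 40 mm in y. Tray and balance start left and right, either way round
- pan (a point): Centre of the top of the balance's pan, 85 mm above the bench, axes as the balance's. The pan is a level, rigid steel plate 180 x 180 mm
- tube_rack: Orange rack with small tubes, 215 x 66 mm, 34 mm high, loose in the middle of the bench between tray and balance. Origin: centre of its underside. Leave it where it is
- tip_box: Orange box of pipette tips, 122 x 78 mm, 62 mm high, loose, beyond the rack. Origin: centre of its underside. Leave it where it is
- cal_weight: Steel calibration weight, 38 mm diameter, 68 mm high, loose, beyond the tip box. Origin: centre of its underside. Leave it where it is

How it is judged (in metres and radians):
On the way, in this order (a step that is already met when the one before it is completed fails the run):
1. the tray is lifted clear of the bench (height (world z) of tray above 0.02 m), for 0.2 s.
2. the tray is held over the pan (within 60 mm of its centre), clear of the balance, with the bottle within 25 mm of the tray's middle, for two seconds (horizontal distance between tray and pan below 0.06 m and height (world z) of tray above 0.09 m and contact force between tray and balance below 0.1 N and y of bottle in the frame of tray between -0.025 and 0.025 m), for 2 s.
At the end, for the whole second after the job is handed in: The tray rests on the pan, level, its centre within 25 mm of the pan's centre and square to the balance within 0.12 rad, released; the bottle lies still (under 20 mm/s) within 25 mm of the tray's middle (horizontal distance between tray and pan below 0.025 m and angle between the x axis of tray and the x axis of balance, either way round below 0.12 rad and height (world z) of tray between 0.082 and 0.088 m and angle between tray's own z axis and vertical below 0.03 rad and contact force between tray and balance above 3 N and linear speed of each of tray, bottle below 0.02 m/s and y of bottle in the frame of tray between -0.025 and 0.025 m); the robot touches nothing.
It fails at once if the bottle runs against an end of the tray (y of bottle in the frame of tray above 0.105 m or y of bottle in the frame of tray below -0.105 m).
It fails at once if the robot touches the bottle (contact force between any of the fingers, the arm and bottle above 0.3 N).
It fails at once if the tray is slammed on the balance (over 40 N) (contact force between tray and balance above 40 N).
It fails at once if something else on the bench is moved by more than 15 mm (distance of any of tube_rack, tip_box, cal_weight from where it was at the start of the episode above 0.015 m).
It also fails if it takes over 64 s, if anything falls off the work surface, if the arm or the gripper's body presses on something with over 40 N, if the wrist force passes 120 N, or if a joint passes its speed limit or range.

ROBOT

A 6-joint arm with a two-finger parallel gripper is mounted at the origin on the work surface. World frame = base frame: x ahead of the robot, y to its left, z up, the work surface at z = 0. Lengths are in mm, angles in rad, forces in N, time in s.
With the tool pointing down it reaches from about 300 to 875 mm from the base axis. Payload 6.4 kg.
Tool frame: the origin (TCP) lies midway between the tips of the shut fingers; the grasp point (between the pads) lies env.grip_point_offset behind it (env.grip_point_offset is the distance from the TCP to the grasp point, in mm); z points along the fingers, y is the line along which they close (so a half turn about z gives the same grasp; the last joint's range is limited). The gripper opens to 85 mm and grips with 20 to 120 N. Pads are 22 mm wide; open, the fingers measure 114 mm over their backs; the gripper's body (76 mm by 85 mm) begins 54 mm behind the grasp point. The pads swing forward as they close: fully open they stand 13 mm farther back than shut.
Start: joints at [1.106, 0.181, 1.607, -0, 1.354, -0.206], TCP at [147.142, 555.869, 231.288] pointing down, gripper open.
Joint ranges: [-2.99, 2.99], [-0.89, 2.07], [0.3, 2.58], [-1.14, 4.28], [0, 2.63], [-3.12, 3.12]. Speed limits (rad/s): [2.57, 2.57, 3.01, 3.14, 3.14, 3.14].

INTERFACE

Orientations are given as a unit quaternion [w, x, y, z].
In Python, from rig import env gives the robot as it stands. The module is installed in compiled form; this text tells all that it offers. Calls block until the motion is done:
- env.move_pose(position, orientation): joint-space move of the TCP to a pose.
- env.servo_line(position, attitude=None, max_speed=150, until_force=None): straight line of the TCP; attitude=None keeps the orientation; max_speed is the mean speed in mm/s. With until_force (N) it stops when the force on the tool has changed by that much, and returns True; else False.
- env.move_j(angles): joint-space move.
- env.gripper_to(opening, f_grip=None): finger opening in mm; f_grip is the grip in N (None keeps the last); returns when the fingers have stopped.
- env.wait(seconds).
- env.solve_ik(position, orientation): joint angles nearest the present ones, or None.
- env.read_state(): the state.
- env.snapshot(name): name is "scene" or "top"; returns the picture (480x640x3 uint8, red, green, blue); there is no depth.
- env.get_calibration(name): a dict with "camera_matrix" (3x3 intrinsics, pixels), "D" ([k1, k2, p1, p2, k3] as OpenCV has them; the pictures are not rectified), "view" (4x4, takes a point from world to camera coordinates). Camera axes: x right, y up, looking along -z (the intrinsics and any distortion apply to the point x, -y, -z); pixel columns grow to the right and rows downward; lengths in mm; the calibration is good to about 2 mm. A picture is of the moment at which its call begins. get_calibration takes no time and is no camera call.
A pose or a line that the arm cannot do raises env.Unreachable and nothing moves.
- env.sign_off(): hands the job in; it is judged then, once.
The state is a dict: "time": time; "q": joint angles; "joint_vel": joint speeds; "effort": joint torques, N m; "position": TCP position; "tcp_rot": TCP orientation; "ft_force": force on the tool from outside, world axes, zero at the start; "ft_torque": the same for the moment, N m; "opening": finger opening in mm; "gripper_force": force on a finger pad.
Only numpy, scipy, OpenCV 4.12 (cv2) and the standard library are available. Lean on these libraries where they do the work, as an engineer would, in place of code of your own. Each camera call takes 0.05 s, during which the arm holds its last target. There are 200 camera calls.

## Working session

There is one attempt and no reset: what is moved stays moved. The work goes in short steps, each a Python script; the robot and the scene stay as the last script left them, time stands still between calls to the robot, and variables do not carry over. Pictures are saved under pics/ and viewed, at most 14 in all, crops included, and the job is handed in when it is done.

```bash
mkdir -p pics
python3 - <<'E'
from rig import env
import cv2,numpy as np
for n in("scene","top"):
    cv2.imwrite(f"pics/{n}0.png",env.snapshot(n)[:,:,::-1]); c=env.get_calibration(n); print(n,np.round(c["camera_matrix"],1).tolist(),np.round(c["D"],4),np.round(c["view"],3).tolist())
s=env.read_state();print(s["time"],s["tcp_rot"],s["position"],env.grip_point_offset)
E
```

```text
scene [[621.9, 0.0, 315.6], [0.0, 621.9, 242.5], [0.0, 0.0, 1.0]] [-0.0641  0.      0.      0.      0.    ] [[-0.684, 0.73, 0.002, 378.705], [-0.58, -0.545, 0.605, 276.334], [0.442, 0.413, 0.796, -1316.659], [0.0, 0.0, 0.0, 1.0]]
top [[467.2, 0.0, 313.6], [0.0, 467.2, 245.3], [0.0, 0.0, 1.0]] [-0.0404  0.      0.      0.      0.    ] [[0.002, -1.0, 0.011, -10.115], [0.989, 0.004, 0.148, -540.78], [-0.148, 0.01, 0.989, -854.123], [0.0, 0.0, 0.0, 1.0]]
0.1 [-2.67386451e-04  1.29077299e-01  9.91634205e-01 -7.62873422e-04] [146.92957739 555.38698909 230.4542191 ] 18.700000000000003
```

View pics/scene0.png

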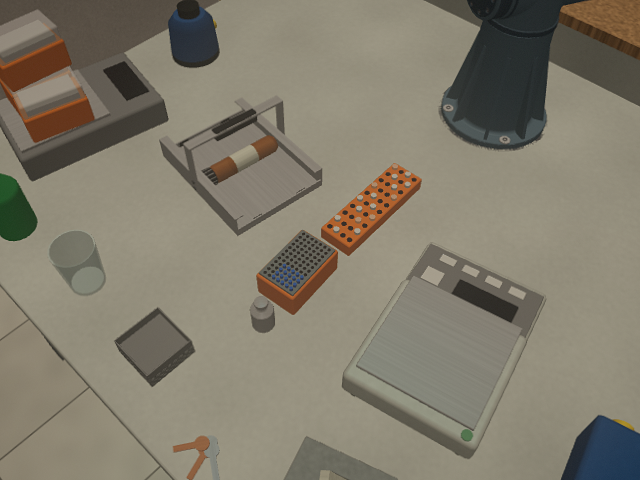

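View pics/top0.png

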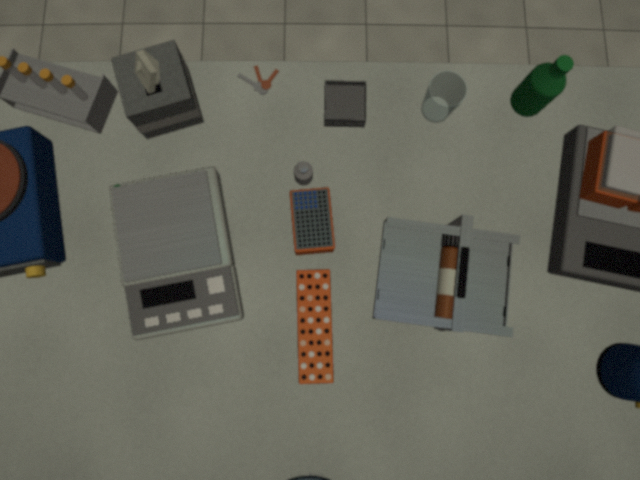

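Scene view: the tray is at about (242,165) and the balance at about (445,350). The rack (372,207), tip box (297,270) and weight (262,314) stand between them. Top view: the tray is at about (445,275) and the balance at about (175,250), with its keypad towards the robot. The bottle is just left of the handle. Next I'll enlarge crops.

Run:
```python
import cv2
def crop(n,x,y,w,h,o):
    i=cv2.imread(f"pics/{n}0.png")[y:y+h,x:x+w]; i=cv2.convertScaleAbs(i,alpha=1.4); cv2.imwrite(f"pics/{o}.png",cv2.resize(i,None,fx=800/w,fy=800/w,interpolation=cv2.INTER_CUBIC))
crop("scene",155,90,180,135,"c1")
crop("top",365,205,160,120,"c2")
crop("scene",335,235,220,165*220//220,"c3") if 0 else crop("scene",335,235,320-40,210,"c3")
crop("top",100,160,160,120+60-60,"c4") if 0 else crop("top",90,160,240,180,"c4")
```

```text
(no output)
```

View pics/c1.png

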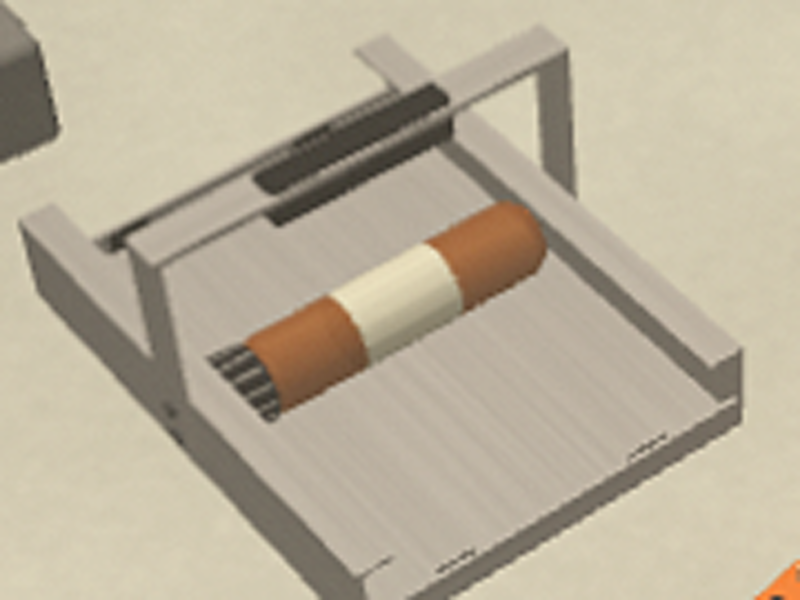

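View pics/c2.png

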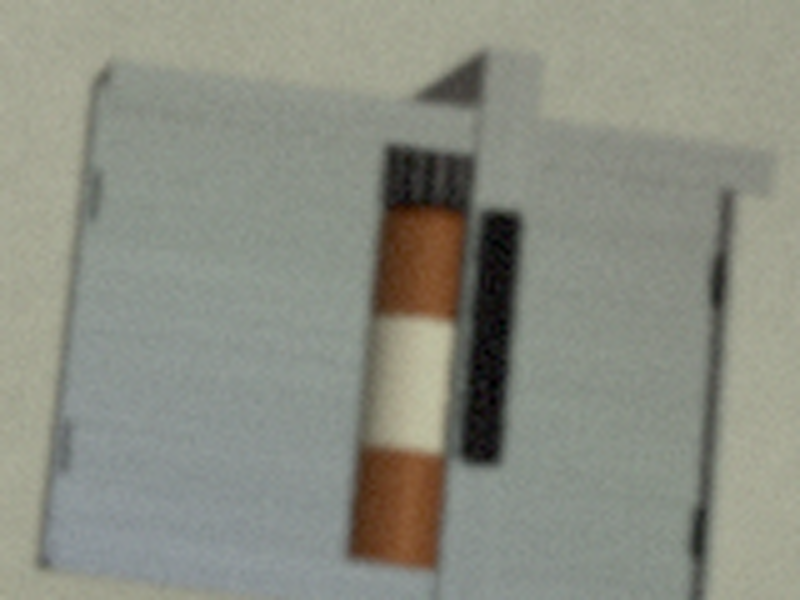

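View pics/c3.png

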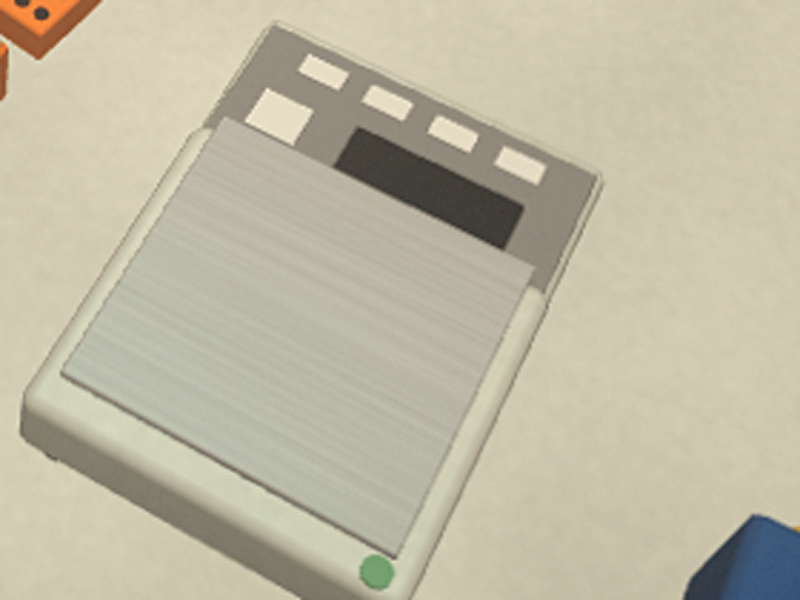

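View pics/c4.png

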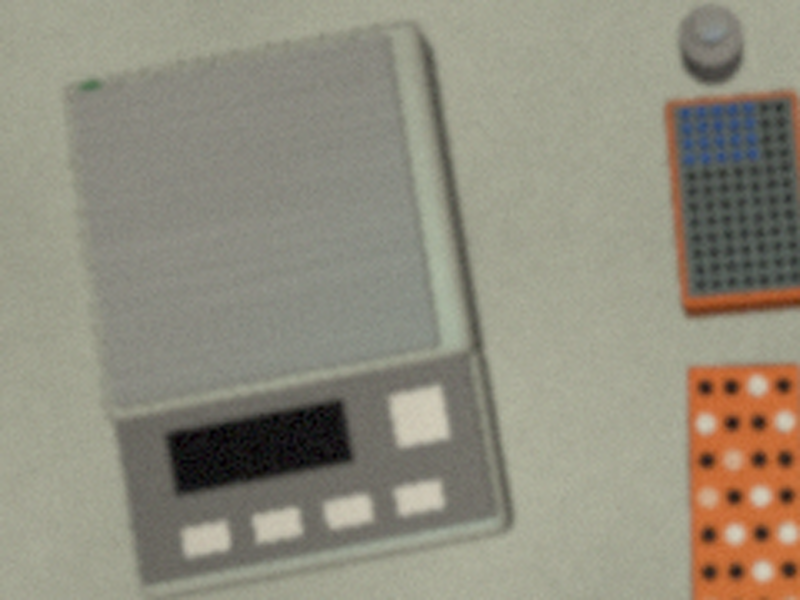

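The sleeve, bottle, rails and pan corners are all readable in the crops. In c1 the sleeve top runs from (264,187) to (443,92); in c2 it runs from (501,212) to (481,462). The pan corners in c3 are (222,118), (535,268), (397,557) and (62,375). Next I'll triangulate these and fit the poses.

```bash
cat > geo.py <<'E'
import numpy as np, cv2
from scipy.optimize import least_squares
from rig import env
C={n:env.get_calibration(n) for n in("scene","top")}
F=np.diag([1.,-1,-1])
def proj(n,P):
    c=C[n];V=np.array(c["view"]);R=F@V[:3,:3];t=F@V[:3,3]
    return cv2.projectPoints(np.atleast_2d(np.array(P,float)),cv2.Rodrigues(R)[0],t,np.array(c["camera_matrix"]),np.array(c["D"]))[0][:,0]
def ray(n,p):
    c=C[n];V=np.array(c["view"]);R=F@V[:3,:3];t=F@V[:3,3]
    u=cv2.undistortPoints(np.array([[p]],float),np.array(c["camera_matrix"]),np.array(c["D"]))[0,0]
    d=R.T@np.array([*u,1]);return -R.T@t,d/np.linalg.norm(d)
def on_z(n,p,z): o,d=ray(n,p);return o+d*(z-o[2])/d[2]
def tri(a,b):
    return least_squares(lambda P:np.r_[proj("scene",P)[0]-a,proj("top",P)[0]-b],[550,0,50.]).x
CR={"c1":("scene",155,90,4.4444),"c2":("top",365,205,5.),"c3":("scene",335,235,800/280),"c4":("top",90,160,10/3)}
def px(c,p): n,x,y,s=CR[c];return np.array([x+(p[0]+.5)/s-.5,y+(p[1]+.5)/s-.5])
def W(pose,l):
    x,y,z,a=pose;c,s=np.cos(a),np.sin(a);return np.array([x+c*l[0]-s*l[1],y+s*l[0]+c*l[1],z+l[2]])
def fit(obs,p0):
    f=lambda q:np.concatenate([proj(CR[c][0],W(q,l))[0]-px(c,p) for c,p,l in obs])
    return least_squares(f,p0,loss="soft_l1",x_scale=[100,100,100,1])
E
python3 - <<'E'
from geo import *
np.set_printoptions(precision=2,suppress=True)
T=[("c1",(264,187),(45,0,129)),("c1",(443,92),(-45,0,129)),("c2",(501,212),(45,0,129)),("c2",(481,462),(-45,0,129)),
("c1",(20,220),(102,-130,46)),("c1",(742,350),(-102,130,46)),("c2",(112,62),(102,130,46)),("c2",(40,568),(-102,130,46)),("c2",(777,150),(102,-130,46)),("c1",(355,577),(102,130,46))]
r=fit(T,[500,-250,0,0]);print("tray",r.x);print(r.fun.reshape(-1,2))
print("sleeve",tri(px("c1",(264,187)),px("c2",(501,212))),tri(px("c1",(443,92)),px("c2",(481,462))))
B=[("c3",(222,118),(-90,-90,85)),("c3",(535,268),(-90,90,85)),("c3",(397,557),(90,90,85)),("c3",(62,375),(90,-90,85)),
("c4",(392,37),(90,-90,85)),("c4",(440,347),(-90,-90,85)),("c4",(112,405),(-90,90,85)),("c4",(68,92),(90,90,85))]
r2=fit(B,[500,250,0,0]);print("pan",r2.x);print(r2.fun.reshape(-1,2))
print("pan corner z",[tri(px("c3",B[i][1]),px("c4",B[j][1])) for i,j in((0,5),(1,6),(2,7),(3,4))])
# bottle via label centre in both views (z=22+~) : axis midline top view
for c,p in(("c2",(430,148)),("c2",(396,563)),("c1",(262,358)) ):
    w=on_z(CR[c][0],px(c,p),22+ r.x[2]);a=r.x[3];d=w[:2]-r.x[:2];print("bottle local",np.cos(a)*d[0]+np.sin(a)*d[1],-np.sin(a)*d[0]+np.cos(a)*d[1])
for n,p in(("rack",(315,326)),("tip",(312,220)),("wt",(303,172))): print(n,on_z("top",p,40))
E
```

```text
tray [ 481.76 -264.53   -0.65   -0.15]
[[ 0.3  -0.42]
 [ 1.79 -0.17]
 [ 0.59 -0.4 ]
 [-0.75  1.13]
 [-0.36  0.77]
 [ 3.2   0.02]
 [ 0.57 -3.12]
 [ 1.2   1.59]
 [ 0.16 -0.61]
 [-1.26  1.83]]
sleeve [ 526.22 -271.13  127.  ] [ 439.43 -259.72  128.1 ]
pan [571.64 263.94  -3.6    0.2 ]
[[ 0.8  -0.46]
 [ 0.54  0.4 ]
 [ 0.16  0.73]
 [-0.52 -0.5 ]
 [-1.01 -1.35]
 [ 0.31 -0.44]
 [ 0.78  1.07]
 [ 1.24  0.2 ]]
pan corner z [array([500.98, 157.94,  79.9 ]), array([467.8 , 334.33,  84.86]), array([642.58, 369.73,  84.47]), array([675.92, 192.75,  76.89])]
bottle local 86.19068549747003 -2.1044953851691535
bottle local -77.1061484098896 -6.426035182472816
bottle local 52.342554317361625 -16.085179450091363
rack [388.28 -11.4   40.  ]
tip [590.12  -5.27  40.  ]
wt [686.1   12.64  40.  ]
```

```bash
cat >> geo.py <<'E'
from scipy.spatial.transform import Rotation as Ro
def toolR(yaw,sgn=1,phi=0.):
    """tool down, tool y along sgn*tray y, tray yawed `yaw`, then tilted phi about tray x"""
    a=Ro.from_euler("z",yaw)*Ro.from_euler("x",phi)
    return a*Ro.from_matrix(np.array([[sgn,0,0],[0,sgn,0],[0,0,1.]]))*Ro.from_euler("x",np.pi)
def wxyz(R): q=R.as_quat();return [q[3],q[0],q[1],q[2]]
E
python3 - <<'E'
from geo import *
np.set_printoptions(precision=3,suppress=True)
T=[("c1",(264,187),(45,0,129)),("c1",(443,92),(-45,0,129)),("c2",(501,212),(45,0,129)),("c2",(481,462),(-45,0,129)),
("c1",(20,220),(102,-130,46)),("c2",(777,150),(102,-130,46)),("c1",(742,350),(-102,130,46))]
def fit0(obs,p0):
    g=lambda q:np.concatenate([proj(CR[c][0],W([q[0],q[1],0,q[2]],l))[0]-px(c,p) for c,p,l in obs])
    return least_squares(g,p0,x_scale=[100,100,1],loss="soft_l1")
r=fit0(T,[480,-265,-.13]);print("tray",r.x);print(r.fun.reshape(-1,2))
r1=fit0(T[:4],[480,-265,-.13]);print("sleeve only",r1.x)
B=[("c3",(222,118),(-90,-90,85)),("c3",(535,268),(-90,90,85)),("c3",(397,557),(90,90,85)),("c3",(62,375),(90,-90,85)),
("c4",(392,37),(90,-90,85)),("c4",(440,347),(-90,-90,85)),("c4",(112,405),(-90,90,85)),("c4",(68,92),(90,90,85))]
for o in(B,B[:4],B[4:]): print("pan",fit0(o,[570,264,.2]).x)
x,y,a=r.x
for c,p in(("c2",(430,148)),("c2",(396,563)),("c1",(242,390)),("c1",(351,329)),("c1",(446,275))):
    w=on_z(CR[c][0],px(c,p),22);d=w[:2]-[x,y];print("bottle",np.cos(a)*d[0]+np.sin(a)*d[1],-np.sin(a)*d[0]+np.cos(a)*d[1])
for s in(1,-1):
  for d in(1,-1):
    for (X,Y,Z,yw) in((x,y,100,a),(x,y,230,a+d*np.pi/2),(572,264,230,.2+d*np.pi/2),(572,264,190,.2)):
        q=env.solve_ik([X,Y,Z],wxyz(toolR(yw,s)));print(s,d,q is None or np.array(q))
E
```

```text
tray [ 482.629 -264.79    -0.154]
[[-0.309 -0.606]
 [ 1.408 -0.198]
 [ 1.004 -0.928]
 [-0.661  0.582]
 [-0.654  0.317]
 [ 0.702 -0.647]
 [ 2.656  0.351]]
sleeve only [ 483.281 -264.675   -0.121]
pan [572.611 263.926   0.197]
pan [573.691 264.162   0.202]
pan [570.773 263.274   0.187]
bottle 85.15924770567166 -1.2456160493550588
bottle -77.98881767962311 -6.602094877001328
bottle 68.59427178229703 -4.364770722433956
bottle 12.145165933354098 -5.896597014869353
bottle -39.062101519641104 -7.767257382005053
1 1 [-0.717  0.283  1.772 -0.     1.086  1.007]
1 1 [-0.717  0.127  1.67   0.     1.344 -0.564]
1 1 [ 0.244  0.302  1.462 -0.     1.377  0.044]
1 1 [ 0.244  0.337  1.5   -0.     1.304  1.615]
1 -1 [-0.717  0.283  1.772 -0.     1.086  1.007]
1 -1 [-0.717  0.127  1.67  -0.     1.344  2.578]
1 -1 [ 0.244  0.302  1.462  0.     1.377 -3.097]
1 -1 [ 0.244  0.337  1.5   -0.     1.304  1.615]
-1 1 [-0.717  0.283  1.772  0.     1.086 -2.135]
-1 1 [-0.717  0.127  1.67  -0.     1.344  2.578]
-1 1 [ 0.244  0.302  1.462  0.     1.377 -3.097]
-1 1 [ 0.244  0.337  1.5    0.     1.304 -1.526]
-1 -1 [-0.717  0.283  1.772  0.     1.086 -2.135]
-1 -1 [-0.717  0.127  1.67   0.     1.344 -0.564]
-1 -1 [ 0.244  0.302  1.462 -0.     1.377  0.044]
-1 -1 [ 0.244  0.337  1.5    0.     1.304 -1.526]
```

Run:
```python
from geo import *
a=-0.122;x,y=483,-264.7
t=lambda:env.read_state()["time"]
R=lambda p=0:wxyz(toolR(a,1,p))
t0=t();env.move_pose([x,y,180],R());print("move",t()-t0)
for name,f in (("rot.02",lambda:env.servo_line([x,y,180],R(.02))),("rot0 fast",lambda:env.servo_line([x,y,180],R(0),max_speed=400)),
 ("none",lambda:env.servo_line([x,y,180],R(0))),("30mm@150",lambda:env.servo_line([x,y,150],R(0))),("15mm@100+.02",lambda:env.servo_line([x,y,135],R(0.02),max_speed=100)),("movej",lambda:env.move_j(env.solve_ik([x,y,135],R(0))))):
    t0=t();f();s=env.read_state();print(name,round(s["time"]-t0,3),np.round(s["position"],2))
s=env.read_state();print(s["time"],s["tcp_rot"],R(),np.abs(s["joint_vel"]).max())
cv2.imwrite("pics/top1.png",env.snapshot("top")[:,:,::-1]);cv2.imwrite("pics/scene1.png",env.snapshot("scene")[:,:,::-1])
i=[cv2.resize(cv2.imread(f"pics/{n}1.png")[b:b+200,c:c+267],(400,300)) for n,b,c in(("scene",40,100),("top",160,330))]
cv2.imwrite("pics/m1.png",np.hstack(i))
```

```text
move 3.1083
rot.02 0.25 [ 483.15 -264.68  180.03]
rot0 fast 0.25 [ 483.06 -264.3   179.98]
none 0.25 [ 483.01 -264.73  180.04]
30mm@150 0.35 [ 482.43 -264.28  149.32]
15mm@100+.02 0.3 [ 482.69 -264.74  134.65]
movej 0.25 [ 483.27 -264.54  135.49]
4.8583 [ 2.72000287e-04  9.98157344e-01 -6.06775693e-02  2.74943641e-04] [np.float64(6.111845251004753e-17), np.float64(0.9981400768384904), np.float64(-0.06096217687101231), np.float64(-3.732856738707002e-18)] 0.005411793502812026
```

View pics/m1.png

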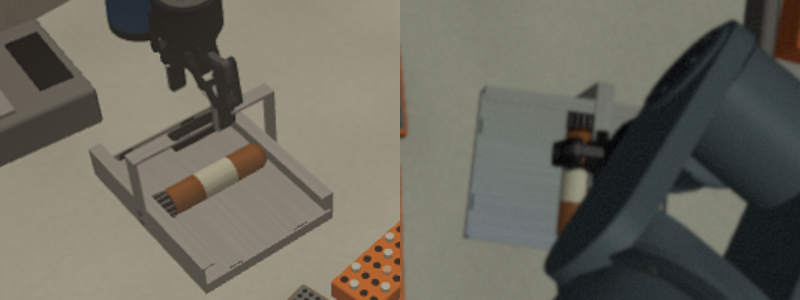

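```bash
cat > ctl.py <<'E'
from geo import *
def bottle_y(pose,img=None,cam="scene",phi=0.):
    """local y [mm] of the bottle in the tray at pose (x,y,z,yaw), from amber pixels; None if too few"""
    if img is None: img=env.snapshot(cam)
    hsv=cv2.cvtColor(img,cv2.COLOR_RGB2HSV);m=(hsv[...,0]<=14)&(hsv[...,1]>100)&(hsv[...,2]>45)
    v,u=np.nonzero(m)
    if len(u)<30:return None,0
    c=C[cam];V=np.array(c["view"]);R=F@V[:3,:3];t=F@V[:3,3]
    n=cv2.undistortPoints(np.c_[u,v].astype(float)[:,None],np.array(c["camera_matrix"]),np.array(c["D"]))[:,0]
    Q=Ro.from_euler("z",pose[3])*Ro.from_euler("x",phi)
    d=Q.inv().apply(np.c_[n,np.ones(len(n))]@R);o=Q.inv().apply(-R.T@t-np.array(pose[:3]))
    P=o+d*((22-o[2])/d[:,2])[:,None]
    k=(abs(P[:,0])<86)&(abs(P[:,1])<125);P=P[k]
    if len(P)<30:return None,len(P)
    # mid of silhouette per slice along the bottle's axis, median over slices
    mids=[]
    for lo in range(-86,86,8):
        s=P[(P[:,0]>=lo)&(P[:,0]<lo+8),1]
        if len(s)>=8 and np.ptp(s)>20: mids.append((s.min()+s.max())/2)
    return (float(np.median(mids)) if mids else float(np.median(P[:,1]))),len(P)
E
python3 - <<'E'
from ctl import *
pose=[483,-264.7,0,-.122]
for n in("0","1"):
    print(bottle_y(pose,cv2.imread(f"pics/scene{n}.png")[:,:,::-1].copy()),bottle_y(pose,cv2.imread(f"pics/top{n}.png")[:,:,::-1].copy(),"top"))
hit=env.servo_line([483,-264.7,99.3],wxyz(toolR(-.122)),max_speed=60,until_force=8)
s=env.read_state();print(hit,s["position"],s["time"],bottle_y(pose))
env.gripper_to(0,f_grip=100)
s=env.read_state();print(s["time"],s["opening"],s["gripper_force"],s["ft_force"],s["position"])
for i in range(4): print(bottle_y(pose))
E
```

```text
(-7.044147049855837, 752) (-3.724103721082436, 684)
(-7.044147049855837, 757) (-4.074447712091413, 258)
False [ 483.09307136 -264.78086344   99.28408054] 5.7 (-7.044147049855837, 755)
6.4 17.54514097596634 97.35584378242493 [-1.67566616 -0.5435489   5.0089131 ] [ 483.08586454 -264.78410982   99.70031203]
(-7.26083917199918, 757)
(-7.044147049855837, 754)
(-7.044147049855837, 755)
(-7.044147049855837, 756)
```

```bash
cat >> ctl.py <<'E'
import json
H=99.5
class Ctl:
    def __init__(s,pose):
        s.pose=list(pose);s.phi=0.;s.x=np.zeros(3);s.P=np.diag([4e-3**2,3e-3**2,6e-3**2]);s.t=env.read_state()["time"];s.y0=0.
    def save(s): json.dump(dict(pose=s.pose,phi=s.phi,x=s.x.tolist(),P=s.P.tolist(),t=s.t,y0=s.y0),open("st.json","w"))
    @staticmethod
    def load():
        c=Ctl.__new__(Ctl)
        for k,v in json.load(open("st.json")).items():setattr(c,k,np.array(v) if k in"xP" else v)
        return c
    def predict(s,dt,phi):
        g,k=6.57,.986
        f=np.array([[0,1,0],[k,0,-g],[0,0,0.]]);A=np.eye(3)+f*dt+f@f*dt*dt/2+f@f@f*dt**3/6
        B=np.array([-g*dt*dt/2,-g*dt,0])
        s.x=A@s.x+B*phi;q=.02**2
        s.P=A@s.P@A.T+np.diag([q*dt**4/4,q*dt*dt,(5e-4)**2*dt])+1e-10*np.eye(3)
    def step(s,target,hold=None,log=True,speed=120):
        """look, correct, then move the tray to target (x,y,z,yaw) with the new tilt"""
        t=env.read_state()["time"];s.predict(t-s.t,s.phi);s.t=t
        y,n=bottle_y(s.pose,phi=s.phi)
        if y is not None and n>100:
            Hm=np.array([1,0,0]);S=s.P[0,0]+1e-3**2;K=s.P[:,0]/S
            s.x=s.x+K*(y/1000-s.x[0]);s.P=s.P-np.outer(K,Hm@s.P)
        xe=s.x.copy();old=s.phi
        # extrapolate ~0.2 s (camera + half the move)
        xp=xe[0]+.2*xe[1];vp=xe[1]+.2*(.986*xe[0]-6.57*(old+xe[2]))
        new=float(np.clip((3.24*(xp-s.y0)+3.0*vp)/6.57-xe[2]+.0*xe[0],-.07,.07))
        tilt=Ro.from_euler("z",target[3])*Ro.from_euler("x",new)
        p=np.array(target[:3])+[0,0,22]+tilt.apply([0,0,H-22])
        env.servo_line(p.tolist(),wxyz(toolR(target[3],1,new)),max_speed=speed)
        t2=env.read_state()["time"];s.predict(t2-t,(old+new)/2);s.t=t2;s.pose=list(map(float,target));s.phi=new
        if log: print(f"t{t2:.2f} y {y if y is None else round(y,1)} n{n} est {xe[0]*1e3:.1f} v {xe[1]*1e3:.1f} b {xe[2]*1e3:.1f}mrad phi {new*1e3:.1f} z{target[2]:.0f} yaw {target[3]:.2f}")
        s.save();return xe
E
python3 - <<'E'
from ctl import *
c=Ctl([483,-264.7,0,-.122]);c.x[0]=-.007
z=0
for i in range(14):
    z=min(z+25,130)
    xe=c.step([483,-264.7,z,-.122])
    if abs(xe[0])>.08: break
cv2.imwrite("pics/s2.png",env.snapshot("scene")[40:340,100:500,::-1])
s=env.read_state();print(s["opening"],s["ft_force"])
E
```

```text
t7.01 y -7.0 n754 est -7.0 v 0.0 b 0.0mrad phi -4.1 z25 yaw -0.12
t7.42 y -7.5 n778 est -7.4 v -0.7 b 1.1mrad phi -4.0 z50 yaw -0.12
t7.83 y -5.8 n807 est -5.8 v 6.6 b 0.7mrad phi 1.5 z75 yaw -0.12
t8.23 y -2.4 n840 est -2.4 v 8.1 b 0.6mrad phi 1.3 z100 yaw -0.12
t8.64 y -1.1 n856 est -1.0 v 0.8 b 0.7mrad phi -2.0 z125 yaw -0.12
t8.94 y -0.9 n878 est -0.9 v -0.2 b 0.7mrad phi -0.5 z130 yaw -0.12
t9.24 y 1.4 n889 est 1.3 v 6.8 b 0.3mrad phi 4.3 z130 yaw -0.12
t9.54 y 3.2 n881 est 3.2 v 4.2 b 0.3mrad phi 1.2 z130 yaw -0.12
t9.84 y 2.6 n880 est 2.7 v -3.4 b 0.4mrad phi -1.7 z130 yaw -0.12
t10.14 y 2.5 n879 est 2.4 v -1.2 b 0.3mrad phi 1.3 z130 yaw -0.12
t10.44 y 3.7 n882 est 3.5 v 3.0 b 0.1mrad phi 2.8 z130 yaw -0.12
t10.74 y 4.2 n882 est 4.2 v 0.6 b 0.1mrad phi 0.9 z130 yaw -0.12
t11.04 y 3.6 n886 est 3.7 v -2.9 b 0.1mrad phi -0.3 z130 yaw -0.12
t11.34 y 3.5 n885 est 3.4 v -1.2 b 0.1mrad phi 1.4 z130 yaw -0.12
17.29428292674087 [ 0.6783895   0.3829725  -7.78402424]
```

View pics/s2.png

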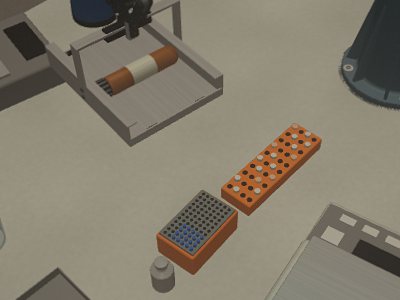

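Run:
```python
from geo import *
for p,z in(((145,137),0),((203,122),0),((133,122),60),((65,255),0),((60,180),60),((65,255),40),((195,97),60),((195,97),100)): print(p,z,np.round(on_z("top",p,z)))
```

```text
(145, 137) 0 [773. 342.   0.]
(203, 122) 0 [806. 223.   0.]
(133, 122) 60 [781. 346.  60.]
(65, 255) 0 [525. 490.   0.]
(60, 180) 60 [663. 480.  60.]
(65, 255) 40 [520. 469.  40.]
(195, 97) 60 [833. 226.  60.]
(195, 97) 100 [813. 216. 100.]
```

Run:
```python
from ctl import *
c=Ctl.load()
P0=np.array([483,-264.7]);P1=np.array([573-30*np.cos(.2),264-30*np.sin(.2)])
D=P1-P0;yw=np.arctan2(D[1],D[0])
tg=[[*P0,130,a] for a in np.linspace(-.122,yw,9)[1:]]+[[*P0,130,yw]]*2+[[*(P0+D*f),130,yw] for f in np.linspace(0,1,17)[1:]]
for i,t in enumerate(tg):
    xe=c.step(t)
    if abs(xe[0])>.05: print("ABORT",i);break
cv2.imwrite("pics/s3.png",env.snapshot("scene")[:,:,::-1])
```

```text
t11.79 y 4.1 n881 est 4.0 v 1.0 b -0.1mrad phi 2.2 z130 yaw 0.08
t12.19 y 4.3 n788 est 4.3 v -1.0 b -0.1mrad phi 0.8 z130 yaw 0.27
t12.59 y 4.8 n706 est 4.7 v -0.2 b -0.2mrad phi 2.5 z130 yaw 0.47
t12.99 y 5.8 n633 est 5.7 v 1.1 b -0.3mrad phi 3.0 z130 yaw 0.67
t13.39 y 7.0 n559 est 6.9 v 0.5 b -0.4mrad phi 3.2 z130 yaw 0.86
t13.79 y 13.7 n328 est 13.3 v 11.9 b -0.9mrad phi 13.9 z130 yaw 1.06
t14.19 y 3.9 n224 est 4.4 v -25.6 b -0.1mrad phi -19.8 z130 yaw 1.26
t14.59 y -3.0 n575 est -3.0 v -15.3 b -0.2mrad phi 2.0 z130 yaw 1.46
t14.89 y 0.8 n642 est 0.5 v 17.9 b -0.6mrad phi 10.0 z130 yaw 1.46
t15.19 y 1.0 n646 est 1.3 v -0.6 b -0.3mrad phi -5.1 z130 yaw 1.46
t15.67 y -2.8 n642 est -2.5 v -12.2 b -0.0mrad phi -5.1 z130 yaw 1.46
t16.14 y -3.8 n669 est -3.8 v 3.1 b -0.1mrad phi 2.7 z130 yaw 1.46
t16.62 y -3.2 n710 est -3.2 v 2.9 b -0.0mrad phi -1.8 z130 yaw 1.46
t17.09 y -6.4 n762 est -6.3 v -7.3 b 0.2mrad phi -6.9 z130 yaw 1.46
t17.57 y -8.5 n810 est -8.5 v 0.0 b 0.2mrad phi -1.2 z130 yaw 1.46
t18.04 y -6.0 n852 est -6.0 v 8.8 b 0.2mrad phi 1.8 z130 yaw 1.46
t18.52 y -8.0 n909 est -7.9 v -4.7 b 0.5mrad phi -9.0 z130 yaw 1.46
t18.99 y -9.2 n962 est -9.2 v -0.1 b 0.5mrad phi -0.7 z130 yaw 1.46
t19.47 y -5.1 n1008 est -5.2 v 12.6 b 0.4mrad phi 3.8 z130 yaw 1.46
t19.94 y -5.1 n1064 est -5.0 v -2.5 b 0.6mrad phi -7.6 z130 yaw 1.46
t20.42 y -8.2 n1139 est -8.2 v -5.8 b 0.7mrad phi -4.6 z130 yaw 1.46
t20.89 y -6.6 n1199 est -6.6 v 8.9 b 0.7mrad phi 2.8 z130 yaw 1.46
t21.37 y -4.0 n1265 est -4.0 v 5.0 b 0.7mrad phi -2.4 z130 yaw 1.46
t21.84 y -5.6 n1333 est -5.5 v -4.9 b 0.9mrad phi -5.9 z130 yaw 1.46
t22.32 y -5.4 n1412 est -5.4 v 3.4 b 0.8mrad phi 0.9 z130 yaw 1.46
t22.79 y -1.8 n1485 est -1.9 v 8.7 b 0.8mrad phi 2.0 z130 yaw 1.46
```

View pics/s3.png

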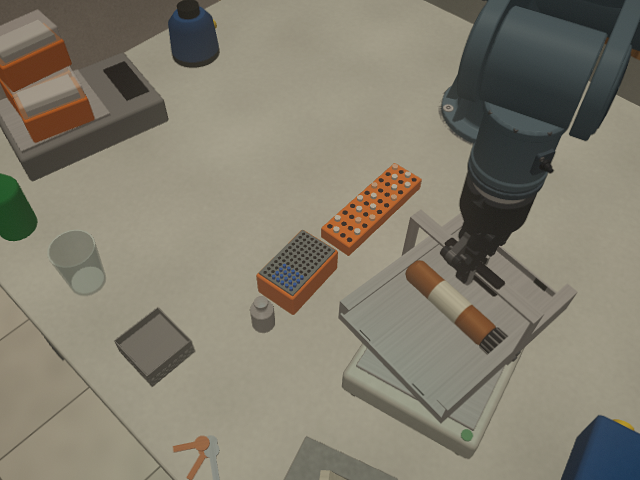

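Run:
```python
from ctl import *
c=Ctl.load()
x,y,z,yw=c.pose
for i,a in enumerate([*np.linspace(yw,.75,5)[1:],.75,.75,.75]):
    xe=c.step([x,y,z,a])
    im=env.snapshot("top");s=env.read_state();tx=np.array([np.cos(a),np.sin(a),0]);ty=np.array([-np.sin(a),np.cos(a),0])
    print("   top",bottle_y(c.pose,im,"top",c.phi),"torque x,y",np.round([tx@s["ft_torque"],ty@s["ft_torque"]],4),"f",np.round([tx@s["ft_force"],ty@s["ft_force"]],2))
cv2.imwrite("pics/t4.png",im[:,:,::-1]);cv2.imwrite("pics/s4.png",env.snapshot("scene")[:,:,::-1])
cv2.imwrite("pics/m4.png",np.hstack([cv2.resize(cv2.imread("pics/s4.png")[190:430,330:600],(400,355)),cv2.resize(cv2.imread("pics/t4.png")[90:350,50:343],(400,355))]))
```

```text
t23.22 y -2.5 n1567 est -2.4 v -5.1 b 0.9mrad phi -6.9 z130 yaw 1.28
   top (-4.540940609416527, 82) torque x,y [-0.0243 -0.0145] f [0.83 0.54]
t23.64 y -5.6 n1529 est -5.5 v -4.6 b 1.0mrad phi -3.3 z130 yaw 1.10
   top (-15.652832943690111, 101) torque x,y [0.0023 0.0573] f [-0.34 -0.05]
t24.07 y -4.0 n1467 est -4.1 v 6.9 b 0.9mrad phi 2.0 z130 yaw 0.93
   top (-11.211427681449525, 186) torque x,y [0.0447 0.0294] f [0.69 0.16]
t24.49 y -2.5 n1283 est -2.5 v 2.1 b 1.0mrad phi -3.0 z130 yaw 0.75
   top (-7.625261569229835, 356) torque x,y [-0.0063  0.0319] f [0.22 0.32]
t24.84 y -2.9 n1106 est -2.8 v -1.1 b 1.0mrad phi -2.1 z130 yaw 0.75
   top (-6.7878428274375295, 322) torque x,y [-0.0432  0.0072] f [-0.23 -0.58]
t25.19 y -2.0 n1083 est -2.0 v 3.2 b 1.0mrad phi 0.3 z130 yaw 0.75
   top (-6.518495545432515, 288) torque x,y [-0.056   0.0057] f [-0.06 -0.48]
t25.54 y -0.4 n1049 est -0.4 v 3.6 b 0.9mrad phi 0.1 z130 yaw 0.75
   top (-6.391193948903776, 281) torque x,y [-0.0475 -0.0058] f [0.42 0.57]
```

View pics/m4.png

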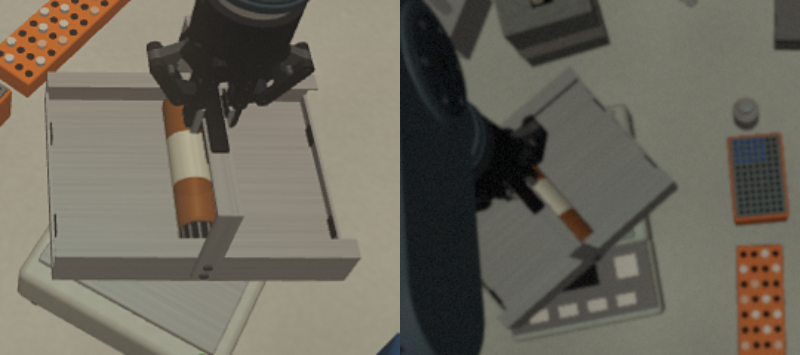

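```bash
cat > patch.py <<'E'
s=open("ctl.py").read()
a=s.index("    # mid of silhouette");b=s.index("import json")
s=s[:a]+'''    o2=o/np.linalg.norm(o);el=np.arctan2(o[2]-22,abs(o[1]));w=18/np.sin(el)-.3   # silhouette half width on the axis plane
    hi,lo_,=[],[]
    for lo in range(-86,86,8):
        q=P[(P[:,0]>=lo)&(P[:,0]<lo+8),1]
        if len(q)>=8 and np.ptp(q)>10: hi.append(q.max());lo_.append(q.min())
    if not hi:return None,0
    plus=np.median(hi)-w;minus=np.median(lo_)+w     # from either edge; the hoop hides the far one
    bottle_y.dbg=(plus,minus)
    if plus-minus>-4: return float((plus+minus)/2),len(P)
    return float(plus if o[1]>0 else minus),len(P)
'''+s[b:]
open("ctl.py","w").write(s)
E
python3 patch.py
python3 - <<'E'
from ctl import *
c=Ctl.load();print(c.pose)
for f,p in(("s4",c.pose),("s3",[543.6,258.04,130,1.4554]),("scene1",[483,-264.7,0,-.122])):
    print(f,bottle_y(p,cv2.imread(f"pics/{f}.png")[:,:,::-1].copy()),bottle_y.dbg)
E
```

```text
[543.5980026647627, 258.0399200761481, 130.0, 0.75]
s4 (-0.5080035549991848, 1057) (np.float64(-1.5146638885438222), np.float64(0.49865677854545254))
s3 (-2.907449328778995, 1572) (np.float64(-4.266707906946177), np.float64(-1.5481907506118127))
scene1 (-6.842549270215386, 757) (np.float64(-8.259033302952616), np.float64(-5.426065237478156))
```

```bash
sed -i 's/np.sin(el)-.3/np.sin(el)-1.5/' ctl.py
python3 - <<'E'
from ctl import *
c=Ctl.load()
x,y,z,yw=c.pose
for i,a in enumerate([*np.linspace(yw,-.1,5)[1:]]+[-.1]*9):
    xe=c.step([x,y,z,a]);print("     ",np.round(bottle_y.dbg,1))
cv2.imwrite("pics/s5.png",env.snapshot("scene")[190:430,330:600,::-1])
E
```

```text
t26.06 y -0.4 n1054 est -0.4 v -1.1 b 1.0mrad phi -2.5 z130 yaw 0.54
      [-0.2 -0.6]
t26.48 y -0.8 n543 est -0.8 v -1.1 b 1.0mrad phi -1.2 z130 yaw 0.33
      [-14.4  -0.8]
t26.89 y 1.1 n257 est 1.0 v 4.8 b 0.9mrad phi 2.6 z130 yaw 0.11
      [1.6 0.6]
t27.31 y 3.2 n813 est 3.2 v 3.3 b 0.8mrad phi 0.9 z130 yaw -0.10
      [ 3.2 10.2]
t27.61 y 3.2 n1197 est 3.2 v -2.5 b 0.8mrad phi -1.3 z130 yaw -0.10
      [3.3 3.2]
t27.91 y 3.2 n1190 est 3.2 v -0.8 b 0.8mrad phi 1.0 z130 yaw -0.10
      [3.3 3.2]
t28.21 y 4.6 n1215 est 4.4 v 2.9 b 0.6mrad phi 2.6 z130 yaw -0.10
      [3.9 5.2]
t28.51 y 4.7 n1217 est 4.7 v -0.7 b 0.6mrad phi -0.2 z130 yaw -0.10
      [4.1 5.3]
t28.81 y 4.4 n1200 est 4.3 v -2.4 b 0.6mrad phi 0.3 z130 yaw -0.10
      [3.5 5.2]
t29.11 y 3.7 n1201 est 3.6 v -2.4 b 0.6mrad phi -0.4 z130 yaw -0.10
      [3.5 3.8]
t29.41 y 3.7 n1198 est 3.6 v -0.7 b 0.5mrad phi 1.1 z130 yaw -0.10
      [3.6 3.8]
t29.71 y 4.6 n1216 est 4.5 v 1.7 b 0.4mrad phi 2.2 z130 yaw -0.10
      [4.1 5.2]
t30.01 y 4.5 n1213 est 4.5 v -1.1 b 0.4mrad phi -0.0 z130 yaw -0.10
      [3.8 5.2]
```

View pics/s5.png

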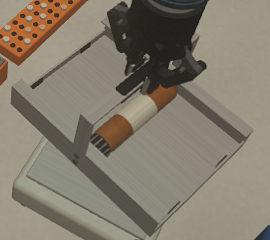

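Run:
```python
from ctl import *
c=Ctl.load()
A=np.array(c.pose);Bq=np.array([573,264,130,.2])
for f in(.5,1): xe=c.step(A+(Bq-A)*[0,0,1,f])
for f in(.5,1): xe=c.step(np.r_[A[:2]+(Bq[:2]-A[:2])*f,130,.2])
for z in(118,106,97,93): xe=c.step([573,264,z,.2])
for i in range(15):
    xe=c.step([573,264,93,.2]);print("     ",np.round(bottle_y.dbg,1))
    if i>2 and abs(xe[0])<.008 and abs(c.x[1])<.002 and abs(xe[1])<.003: break
# set down level
b=c.x[2]
p=np.array([573,264,82.0])+[0,0,H]
hit=env.servo_line(p.tolist(),wxyz(toolR(.2,1,-b)),max_speed=25,until_force=4)
s=env.read_state();print("down",hit,s["position"][2]-H,s["ft_force"],s["time"],bottle_y([573,264,85,.2]),bottle_y.dbg,"tray z expected 85")
cv2.imwrite("pics/s6.png",env.snapshot("scene")[:,:,::-1])
for i in range(3): print(bottle_y([573,264,85,.2]),env.read_state()["ft_force"])
```

```text
t30.41 y 3.7 n1200 est 3.7 v -3.1 b 0.4mrad phi -0.3 z130 yaw 0.05
t30.76 y 4.7 n1007 est 4.6 v 1.4 b 0.3mrad phi 3.2 z130 yaw 0.20
t31.08 y 4.4 n659 est 4.4 v -1.4 b 0.3mrad phi -0.6 z130 yaw 0.20
t31.41 y 3.9 n636 est 3.9 v -2.9 b 0.3mrad phi 0.6 z130 yaw 0.20
t31.71 y 4.2 n648 est 4.1 v 0.3 b 0.2mrad phi 1.9 z118 yaw 0.20
t32.01 y 4.6 n611 est 4.5 v 0.3 b 0.1mrad phi 1.5 z106 yaw 0.20
t32.31 y 4.4 n575 est 4.4 v -1.7 b 0.1mrad phi 0.6 z97 yaw 0.20
t32.61 y 3.8 n545 est 3.8 v -2.5 b 0.1mrad phi 0.3 z93 yaw 0.20
t32.91 y 3.6 n538 est 3.5 v -1.2 b 0.0mrad phi 1.1 z93 yaw 0.20
      [ 3.6 16.8]
t33.21 y 3.6 n549 est 3.6 v -0.5 b -0.0mrad phi 1.1 z93 yaw 0.20
      [ 3.6 16.8]
t33.51 y 3.6 n547 est 3.6 v -0.8 b -0.0mrad phi 1.0 z93 yaw 0.20
      [ 3.6 16.8]
t33.81 y 3.6 n542 est 3.6 v -0.8 b -0.1mrad phi 1.1 z93 yaw 0.20
      [ 3.6 16.8]
down True 85.20992218905269 [ 0.48504298 -0.19212429  5.54113875] 34.1833 (3.466681161880139, 527) (np.float64(3.466681161880139), np.float64(16.84849076651512)) tray z expected 85
(3.3716342641806705, 522) [0.09517856 0.40172208 5.50405853]
(3.466681161880139, 525) [-0.25121676 -0.57031945  4.19830711]
(3.466681161880139, 526) [-0.31789465  0.02360969  6.16015792]
```

Run:
```python
from ctl import *
q=[573,264,85,.2]
env.gripper_to(40);print(bottle_y(q));env.gripper_to(85)
print(bottle_y(q))
p=np.array(env.read_state()["position"]);env.servo_line((p+[0,0,90]).tolist(),max_speed=120)
for i in range(3): print(bottle_y(q),bottle_y.dbg);env.wait(.3)
im=env.snapshot("scene");cv2.imwrite("pics/s7.png",cv2.resize(im[190:470,310:640,::-1],None,fx=2.4,fy=2.1))
print(env.read_state()["time"])
for n,l in(("sleeve+",(45,0,129)),("sleeve-",(-45,0,129)),("c++",(102,130,46)),("c+-",(102,-130,46)),("c-+",(-102,130,46))):
    u=proj("scene",W(q,l))[0];print(n,(u-[310,190])*[2.4,2.1])
```

```text
(2.8342644242448287, 594)
(3.5470434170998644, 767)
(3.5088953951964648, 766) (np.float64(3.5088953951964648), np.float64(16.982708350601243))
(3.5088953951964648, 764) (np.float64(3.5088953951964648), np.float64(16.982708350601243))
(3.5470434170998644, 768) (np.float64(3.5470434170998644), np.float64(16.982708350601243))
37.4
sleeve+ [318.88011485 283.20505944]
sleeve- [388.22772924 174.9993523 ]
c++ [474.81645454 526.82259503]
c+- [ 41.11879804 320.88282671]
c-+ [602.74026638 269.53751334]
```

View pics/s7.png

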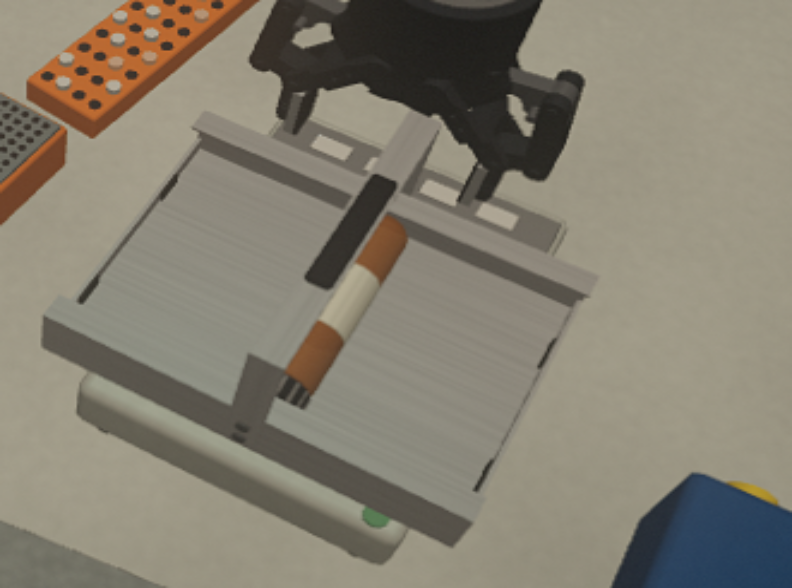

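The tray sits on the pan as predicted: the sleeve centre is at (351,231) against an expected (353,229). The bottle is still at about +3.5 mm.

```bash
python3 -c "
from rig import env
print(env.sign_off())"
```

```text
the job is handed in; nothing more can be done
None
```

The tray is on the balance pan, released, centred and square to within a few millimetres as seen in the camera; the bottle lies still about 3.5 mm from the tray's middle, and the job was handed in at about 37 s (no verdict was returned).

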